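Fit the second arm of the bar rack

TASK

The bench rack for bars and pipes lacks one of its two support arms. Fit the loose arm to the empty post, in the same slots as the arm on the other post: ease its two tongues through the slots by feel, hold it up against the strip, and press it down until it is fully home and its sprung pin has snapped out into the slot, then let go. Be gentle, never force or knock the arm against the post, and leave everything else on the bench where it is.

Things in the scene. Friction and masses are not known exactly. Their poses are not given: they have to be found in the camera images.
- bracket_grip (a point): The loose arm, 0.3 to 0.55 kg, standing on the bench: a metal bar 24 mm wide (y), 36 high, 200 long, with an upright plate at its rear end (+x, the end that goes to the post) and a stop 19 mm high on the front end (-x). This point is in the middle of the bar's section, 18 mm above its underside, 85 mm in front of the plate's rear face: grip here from above, across y. z up.
- bracket: The same arm. Origin on the rear face of its back plate (28 mm wide, 6 thick, 108 high), mid-width, at the height of the flat underside. x to the rear, z up. Gripped firmly (about 100 N) it stays level in the hand. Some 10 N towards the post and up to 15 N down are enough to fit it; 35 N between arm and post, levering included, spoils the slots.
- tongues (a point): On the arm's rear face, at the lower neck's underside, 22 mm above the arm's underside. Two tongues, 5 mm thick (y), stand out to +x here and 74 mm higher. Each: a neck 8 mm high, 5.5 long, then a lip 5 mm thick hanging 7 mm below the neck, the last 4 mm of its front sloped back by 2.5 mm to draw the arm in. A tongue sticks out 10.5 mm, is 15 high.
- pin (a joint): The arm's locking pin, 5 mm thick, on the middle line of its rear face, 80 mm above the underside. At 0 it sticks 6 mm out of the rear face; it is pushed in (to 0.0065 m at most) against a spring, 3 N at first, about 7 N with the plate flush on the strip. It snaps back to near 0 when the arm is fully down and the pin stands in the slot between the tongues.
- post_free: The empty post: steel tube 40 x 60 mm, 269 tall, fixed. Origin at the centre of its foot, 10 mm above the bench; front faces -x; z up. A steel strip on its front, 30 mm wide, 4 thick, outer face 42 mm in front of the origin, has six upright slots, 8 mm wide, 25 high, lower edges 35, 72, 109, 146, 183, 220 mm above the origin. Its place beside the other post may be swapped.
- slots (a point): Nominal middle of the lower edge, on the strip's face, of the slot for the lower tongue (109 mm above the post's origin; the upper one goes 74 mm higher, the pin's slot lies between); axes as the post. The strip is screwed on through long holes, so all its slots really stand up to 9 mm to either side (y) and up to 3 mm above or below: unmeasured, found by feel.
- seat (a point): Nominal place of the fitted arm's own origin (rear face on the strip, underside 87 mm above the post's origin), apart from that play; axes as the post and the fitted arm. The tongues enter with the arm 7 to 17 mm higher (best 12). It starts down only with its plate level and within 4 mm of the strip, pushed against the pin's spring, and is drawn in to 1.5 mm; the necks then rest on the slots' lower edges.
- post_taken: The other post, 200 mm beside the empty one and just like it, with its arm fitted in the same slots. Origin and axes as for the empty post; its arm reaches 242 mm in front of the origin. Fixed.
- grease_tin: A bystander: a grey tin, 70 mm across, 60 mm high, standing between the two arms, in front of the rack; origin at the centre of its underside. To be left alone.
- spray_can: A bystander: a black spray can, 62 mm across, about 200 mm high, upright; origin at the centre of its underside. To be left alone.
- link_rod: A bystander: a dark steel stabiliser link, 285 mm long (its x), 52 mm high, lying; origin at the centre of its underside. To be left alone.
- wrench: A bystander: a steel wrench, 200 mm long (its x), lying; origin at the centre of its underside. To be left alone.
- screwdriver: A bystander: a black screwdriver, 210 mm long (its x), lying; origin at the centre of its underside. To be left alone.
- impact_gun: A bystander: a red and black cordless impact gun, 200 x 200 mm, 64 mm high, lying behind the rack; origin at the centre of its underside. To be left alone.
- bolt_cup: A bystander: a small open steel cup, 76 mm across, 55 mm high; origin at the centre of its underside. To be left alone.
Mind the look-alikes: they are no part of the job. There is more than one size of the bracket; the one meant has the size given above.

How it is judged:
On the way:
1. the loose arm is picked up off the bench (height (world z) of bracket_grip above 0.06 m), for 0.1 s.
At the end, for the whole second after the job is handed in: The loose arm hangs on the empty post with its underside 87 mm above the post's foot (to 5 mm), its plate against the strip (to 3 mm), within 12.5 mm of the post's middle, upright and square to 0.06 rad, its pin out in the slot (under 1.5 mm pushed in), at rest and let go (x of bracket in the frame of post_free between -0.0455 and -0.0395 m and y of bracket in the frame of post_free between -0.0125 and 0.0125 m and z of bracket in the frame of post_free between 0.0825 and 0.0925 m and value of joint pin below 0.0015 m and angle between bracket_grip's own z axis and vertical below 0.06 rad and angle between the x axis of bracket_grip and the x axis of post_free, either way round below 0.06 rad and linear speed of bracket below 0.01 m/s); the robot touches nothing.
It fails at once if the arm is forced against the post (more than 35 N between them) (contact force between bracket and post_free above 35 N).
It fails at once if the arm is knocked against the other post or its arm (more than 15 N) (contact force between bracket and post_taken above 15 N).
It fails at once if something else on the bench is moved by more than 20 mm (distance of any of grease_tin, spray_can, link_rod, wrench, screwdriver, impact_gun, bolt_cup from where it was at the start of the episode above 0.02 m).
It also fails if it takes over 72 s, if anything falls off the work surface, if the arm or the gripper's body presses on something with over 40 N, if the wrist force passes 120 N, or if a joint passes its speed limit or range.

ROBOT

A 6-joint arm with a two-finger parallel gripper is mounted at the origin on the work surface. World frame = base frame: x ahead of the robot, y to its left, z up, the work surface at z = 0. Lengths are in m, angles in rad, forces in N, time in s.
With the tool pointing down it reaches from about 0.275 to 0.875 m from the base axis. Payload 12.5 kg.
Tool frame: the origin (TCP) lies on the centre line of the jaws, within the pads' length; the fingertips stand 14 mm ahead of it and the grasp point (between the pads) lies 5 mm behind it; z points along the fingers, y is the line along which they close (so a half turn about z gives the same grasp; the last joint's range is limited). The gripper opens to 85 mm and grips with 20 to 120 N. Pads are 22 mm wide; open, the fingers measure 114 mm over their backs; the gripper's body (76 mm by 85 mm) begins 54 mm behind the grasp point. The pads swing forward as they close: fully open they stand 13 mm farther back than shut.
Start: joints at [1.034, 0.351, 1.652, -0, 1.139, -0.085], TCP at [0.24, 0.495, 0.245] pointing down, gripper open.
Joint ranges: [-2.75, 2.75], [-0.79, 2.1], [0.01, 2.65], [-1.57, 4.71], [0.07, 3.14], [-2.87, 2.87]. Speed limits (rad/s): [2.22, 2.22, 2.79, 3.14, 3.14, 3.14].

INTERFACE

Orientations are given as a unit quaternion [x, y, z, w].
In Python, from plant import read_state, cams, r gives the robot as it stands.
- The arm moves only by the shell command python3 -m crank 'ROWS'. ROWS is a JSON object of lists of equal length, an entry for each row: "dp": the shift along the tool's x, y, z scaled (see below), a list of three; "rot": the turn, a rotation vector about the tool's x, y, z scaled (see below), a list of three; "jaw": the finger opening in mm, from 0 to 85.4. In form: {"dp": [[x, y, z], ...], "rot": [[ax, ay, az], ...], "jaw": [jaw, ...]}. A call has exactly 5 rows; each row is the pose to reach, as a shift and turn from the pose commanded when the call began, along the tool's axes at that moment, turning the shorter way round; what a row does not reach only later rows make up. The controller multiplies each number of a shift by 25 cm and each number of a turn by pi rad. A row lasts 1/8 s, in which the tool goes at most 62.5 mm and 10.7 degrees, less where a joint would pass 70% of its speed; a pose out of reach is approached as far as the arm can. A call with a number of a shift or a turn outside -1 to 1 is refused whole. A call with a gripper value outside its range is refused whole. The fingers move at their own pace and stop on an object; the grip force is fixed at half the most. Time passes only in rows, so rows that repeat a pose let the fingers close, or fill a call up. It gives the time, the measured TCP pose, the force, the opening and the grip force at its end, in the units of the state.
- read_state(): the state, without advancing time (a new reading comes with each control period).
- cams.get_image(name): name is "side" or "top"; returns (picture, depth): 420x560x3 uint8, blue, green, red; 420x560 float32, m along the optical axis (not along the pixel's ray), 0 where there is no reading.
- cams.camera_params(name): a dict with "K" (3x3 intrinsics, pixels), "T" (4x4, takes a point from camera to world coordinates). Camera axes: x right, y down, z forward; pixel columns grow to the right and rows downward; lengths in m; the calibration is good to about 2 mm. A picture is of the moment at which its call begins. camera_params takes no time and is no camera call.
- r.sign_off(): hands the job in; it is judged then, once.
The state is a dict: "time_s": time; "qpos": joint angles; "qvel": joint speeds; "joint_torque": joint torques, N m; "ee_pos": TCP position; "tcp_rot": TCP orientation; "force": force on the tool from outside, world axes, zero at the start; "moment": the same for the moment, N m; "grip_width": finger opening in m; "gripper_force": force on a finger pad.
Only numpy, scipy, OpenCV 4.12 (cv2) and the standard library are available. Lean on these libraries where they do the work, as an engineer would, in place of code of your own. Each camera call takes 0.05 s, during which the arm holds its last target. There are 200 camera calls.

## Working session

There is one attempt and no reset: what is moved stays moved. The work goes in short steps, Python scripts to look and compute and a shell command to move; the robot and the scene stay as the last step left them, time stands still between calls to the robot, and variables do not carry over. Pictures are saved under pics/ and viewed, at most 10 in all, crops included, and the job is handed in when it is done.

```bash
ls; mkdir -p pics; cat > h.py <<'E'
from plant import read_state, cams, r
import numpy as np, cv2
from scipy.spatial.transform import Rotation as R
def grab(n):
    im,d=cams.get_image(n); p=cams.camera_params(n); return im,d,np.array(p["K"]),np.array(p["T"])
def cloud(d,K,T):
    v,u=np.mgrid[:d.shape[0],:d.shape[1]]
    P=np.stack([(u-K[0,2])*d/K[0,0],(v-K[1,2])*d/K[1,1],d],-1)
    W=P@T[:3,:3].T+T[:3,3]; W[d==0]=np.nan; return W
E
python3 - <<'E'
from h import *
for n in("side","top"):
    im,d,K,T=grab(n); cv2.imwrite(f"pics/{n}0.png",im); np.savez(f"{n}0.npz",im=im,d=d,K=K,T=T); print(n,K.round(1).tolist(),T.round(3).tolist())
s=read_state(); print(s)
E
```

```text
pics
side [[485.4, 0.0, 280.3], [0.0, 485.4, 207.4], [0.0, 0.0, 1.0]] [[-0.98, -0.152, 0.132, 0.334], [-0.201, 0.736, -0.646, 0.983], [0.0, -0.659, -0.752, 1.311], [0.0, 0.0, 0.0, 1.0]]
top [[438.9, 0.0, 282.4], [0.0, 438.9, 210.6], [0.0, 0.0, 1.0]] [[-0.009, -0.994, 0.105, 0.384], [-1.0, 0.008, -0.008, -0.048], [0.007, -0.105, -0.994, 1.414], [0.0, 0.0, 0.0, 1.0]]
{'time_s': 0.1, 'qpos': array([ 1.03441215e+00,  3.51160433e-01,  1.65232837e+00,  6.11221138e-06,
        1.13910676e+00, -8.46354014e-02]), 'qvel': array([-0.00048467, -0.00094928, -0.00144495,  0.00123714, -0.00042888,
        0.00110077]), 'joint_torque': array([ 1.74044135e-05, -5.06818271e+01, -2.91883886e+01, -8.41512178e-05,
        2.54648963e-03,  4.33345383e-05]), 'ee_pos': array([0.23995154, 0.49459718, 0.24483632]), 'tcp_rot': array([ 2.23959843e-01,  9.74598244e-01, -4.76626211e-04, -1.55858912e-04]), 'force': array([-0.25764384, -0.83180291, -0.5472734 ]), 'moment': array([-0.03040516, -0.01707445,  0.03277146]), 'gripper_force': 0.0, 'grip_width': 0.0855156269418766}
```

View pics/side0.png

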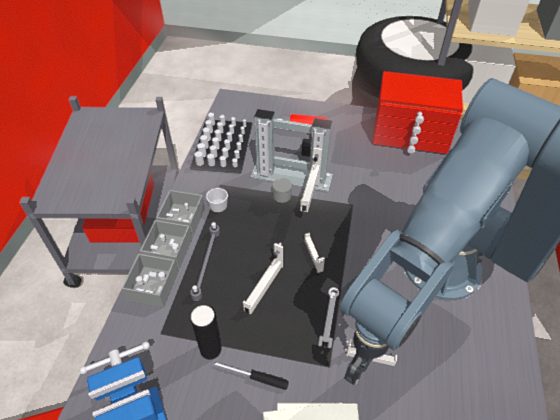

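View pics/top0.png

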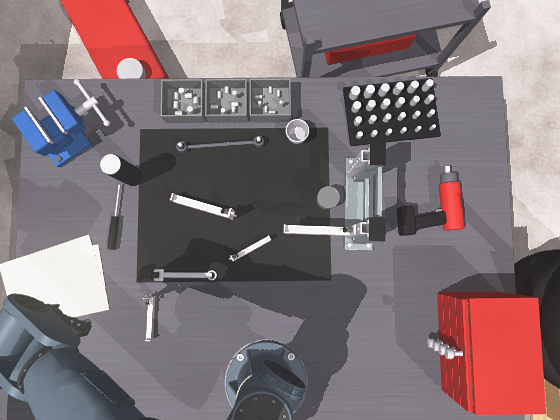

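The top view shows the rack posts at about (370,150), which is empty, and (370,228), which is taken, with fronts facing image-left (+y). The full-size loose arm lies at (170–238, 195–215) with its plate at the right end. The smaller look-alikes are at (252,247) and (152,318). The tin is at (329,197).

```bash
cat > m.py <<'E'
from h import *
C=[]
for n in("side","top"):
    z=np.load(f"{n}0.npz"); W=cloud(z["d"],z["K"],z["T"]); 
    if n=="top":
        for nm,(u0,u1,v0,v1) in dict(arm=(165,245,190,222),small=(225,280,230,265),post_free=(340,390,135,170),post_taken=(340,390,212,245),tin=(315,345,182,212),takenarm=(280,350,220,240)).items():
            Q=W[v0:v1,u0:u1].reshape(-1,3); print(nm)
            for lo,hi in((.015,.045),(.045,.07),(.07,.14),(.2,.262),(.262,.32)):
                q=Q[(Q[:,2]>lo)&(Q[:,2]<hi)]
                if len(q)>8:
                    rc=cv2.minAreaRect((q[:,:2]*1000).astype(np.float32)); print(lo,len(q),np.round(rc[0]),np.round(rc[1]),round(rc[2],1),q[:,2].max().round(3),np.median(q[:,2]).round(3),q[:,:2].min(0).round(3),q[:,:2].max(0).round(3))
E
python3 m.py
```

```text
arm
0.015 427 [545. 187.] [206.  25.] 73.4 0.044 0.036 [0.508 0.088] [0.585 0.288]
0.045 31 [546. 194.] [200.  26.] 73.6 0.069 0.054 [0.506 0.095] [0.585 0.291]
0.07 75 [519. 109.] [42. 26.] 84.0 0.113 0.088 [0.505 0.088] [0.534 0.129]
small
0.015 206 [415.  40.] [ 17. 131.] 29.0 0.044 0.025 [ 0.376 -0.019] [0.453 0.099]
0.045 24 [388.  93.] [10. 28.] 18.8 0.07 0.058 [0.379 0.08 ] [0.394 0.105]
0.07 9 [383.  97.] [18.  4.] 28.0 0.075 0.073 [0.376 0.093] [0.391 0.102]
post_free
0.015 92 [ 746. -313.] [ 84. 174.] 36.9 0.044 0.017 [ 0.66  -0.406] [ 0.778 -0.267]
0.07 25 [ 654. -270.] [ 4. 26.] 86.4 0.138 0.119 [ 0.641 -0.272] [ 0.667 -0.267]
0.2 201 [ 641. -291.] [74. 46.] 30.5 0.26 0.236 [ 0.617 -0.327] [ 0.685 -0.266]
0.262 458 [ 655. -299.] [63. 61.] 88.5 0.286 0.279 [ 0.624 -0.331] [ 0.685 -0.267]
post_taken
0.015 53 [ 472. -301.] [ 84. 103.] 86.6 0.044 0.017 [ 0.422 -0.346] [ 0.525 -0.258]
0.045 44 [ 473. -289.] [59. 97.] 89.1 0.07 0.054 [ 0.424 -0.319] [ 0.522 -0.259]
0.07 121 [ 479. -272.] [85. 99.] 77.0 0.137 0.122 [ 0.425 -0.322] [ 0.519 -0.226]
0.2 191 [ 465. -287.] [64. 79.] 86.8 0.262 0.23 [ 0.424 -0.321] [ 0.503 -0.254]
0.262 450 [ 455. -291.] [65. 60.] 89.7 0.285 0.279 [ 0.425 -0.324] [ 0.485 -0.259]
tin
0.015 18 [ 547. -187.] [51. 13.] 56.1 0.035 0.029 [ 0.537 -0.211] [ 0.566 -0.17 ]
0.045 393 [ 570. -202.] [66. 69.] 45.0 0.068 0.06 [ 0.537 -0.236] [ 0.604 -0.166]
takenarm
0.07 529 [ 463. -160.] [200.  26.] 87.1 0.14 0.132 [ 0.445 -0.259] [ 0.477 -0.059]
```

```bash
cat > m2.py <<'E'
from h import *
S=np.load("side0.npz");Tt=np.load("top0.npz")
Ws=cloud(S["d"],S["K"],S["T"]);Wt=cloud(Tt["d"],Tt["K"],Tt["T"])
def rect(W,box,lo,hi,nm):
    q=W[(W[...,0]>box[0])&(W[...,0]<box[1])&(W[...,1]>box[2])&(W[...,1]<box[3])&(W[...,2]>lo)&(W[...,2]<hi)]
    if len(q)<6: print(nm,len(q)); return q
    rc=cv2.minAreaRect((q[:,:2]*1000).astype(np.float32)); print(nm,len(q),np.round(rc[0],1),np.round(rc[1],1),round(rc[2],1),np.median(q,0).round(4)); return q
for n,W in(("s",Ws),("t",Wt)):
    rect(W,(.48,.62,.07,.31),.031,.040,n+" bar top"); rect(W,(.48,.62,.07,.31),.1,.115,n+" plate top")
    rect(W,(.43,.5,-.23,-.05),.127,.138,n+" taken bar top"); rect(W,(.43,.5,-.3,-.05),.19,.212,n+" taken plate top")
    rect(W,(.38,.53,-.36,-.22),.272,.285,n+" taken cap"); rect(W,(.58,.73,-.36,-.22),.272,.285,n+" free cap")
# front face of free strip in side view
q=Ws[(Ws[...,0]>.625)&(Ws[...,0]<.69)&(Ws[...,1]>-.29)&(Ws[...,1]<-.235)&(Ws[...,2]>.05)&(Ws[...,2]<.26)]
A=np.c_[q[:,0],np.ones(len(q))];k=np.linalg.lstsq(A,q[:,1],rcond=None)[0];print("front y=",k,len(q),np.std(q[:,1]-A@k),q[:,0].min(),q[:,0].max())
im=S["im"][95:200,225:345];cv2.imwrite("pics/crop.png",cv2.resize(im,None,fx=5,fy=5,interpolation=cv2.INTER_CUBIC))
E
python3 m2.py
```

```text
s bar top 345 [548.3 200. ] [199.9  26.6] 73.6 [0.5499 0.2057 0.036 ]
s plate top 30 [521.7 104.6] [20.3 22.5] 30.3 [0.5196 0.1043 0.1061]
s taken bar top 237 [ 463.9 -141.8] [176.2  24.8] 87.8 [ 0.4631 -0.1463  0.1324]
s taken plate top 84 [ 457.5 -264.8] [54.7 37.1] 0.1 [ 0.4573 -0.2609  0.2012]
s taken cap 173 [ 454.9 -299. ] [56.5 62.9] 89.2 [ 0.4548 -0.2965  0.279 ]
s free cap 167 [ 653.5 -306.3] [48.9 63.2] 87.8 [ 0.6549 -0.3042  0.2794]
t bar top 357 [545.2 187.7] [203.2  24.4] 73.3 [0.55   0.2049 0.0357]
t plate top 26 [517.7  96.7] [15.1 26.2] 75.5 [0.5186 0.1008 0.1075]
t taken bar top 448 [ 463.5 -147.5] [164.2  24.3] 87.7 [ 0.4638 -0.1472  0.1324]
t taken plate top 73 [ 458.4 -267.8] [29.4 53.5] 87.2 [ 0.4591 -0.2598  0.2025]
t taken cap 382 [ 455.3 -291.3] [64.8 60.2] 89.7 [ 0.4542 -0.3006  0.2794]
t free cap 368 [ 654.6 -300.1] [60.4 61.5] 88.5 [ 0.6549 -0.309   0.2795]
front y= [-0.0323419  -0.25385971] 609 0.010027161522653257 0.6250854586849166 0.6840524354471749
```

View pics/crop.png

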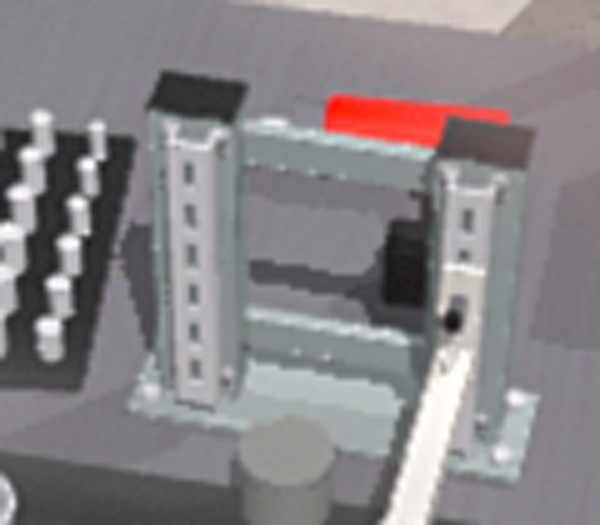

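The crop shows the empty post's strip with its six slots at crop x≈188–196, y≈175, 212, 252, 290, 330 and 368. The bar grip point works out near (0.543, 0.181).

```bash
cat >> h.py <<'E'
def pose(yaw):  # tool down, tool x at yaw (deg)
    a=np.radians(yaw); x=np.array([np.cos(a),np.sin(a),0]); z=np.array([0,0,-1.]); return R.from_matrix(np.c_[x,np.cross(z,x),z])
def plan(*tg):
    s=read_state(); Rc=R.from_quat(s["tcp_rot"]); p=np.array(s["ee_pos"])
    print("t",round(s["time_s"],2),"p",p.round(4),"yaw",np.degrees(np.arctan2(*Rc.as_matrix()[1::-1,0])).round(2),"F",s["force"].round(1),"w",round(s["grip_width"],4),round(s["gripper_force"],1))
    for (t,yaw) in tg:
        print("dp",(Rc.inv().apply(np.array(t)-p)/.25).round(4).tolist(),"rot",((Rc.inv()*pose(yaw)).as_rotvec()/np.pi).round(4).tolist())
E
cat > sl.py <<'E'
from h import *
S=np.load("side0.npz");K,T,im=S["K"],S["T"],S["im"]
g=255-cv2.cvtColor(im,cv2.COLOR_BGR2GRAY).astype(float)
f=np.array([.0425,.999,0]);c0=np.array([.6546,-.3,0]);P0=np.array([.6564,-.2685,0]);lat=np.array([.999,-.0425,0])
for cx,cy in((188,175),(192,212),(194,252),(194,290),(194,330),(196,368)):
    u,v=cx/5+225,cy/5+95; ui,vi=int(round(u)),int(round(v))
    w=g[vi-3:vi+4,ui-2:ui+3]; w=np.clip(w-np.median(w),0,None); yy,xx=np.mgrid[vi-3:vi+4,ui-2:ui+3]
    u,v=(w*xx).sum()/w.sum(),(w*yy).sum()/w.sum()
    d=T[:3,:3]@np.array([(u-K[0,2])/K[0,0],(v-K[1,2])/K[1,1],1]);o=T[:3,3]
    X=o+d*(f@(P0-o))/(f@d); print(round(u,1),round(v,1),X.round(4),"lat",(lat@(X-P0)).round(4))
plan(([.543,.181,.16],73.5),([.543,.181,.019],73.5))
E
python3 sl.py
```

```text
262.2 129.1 [ 0.6532 -0.2684  0.2439] lat -0.0032
262.6 137.6 [ 0.6529 -0.2683  0.2064] lat -0.0035
262.9 145.6 [ 0.6528 -0.2683  0.1698] lat -0.0036
263.1 153.3 [ 0.6529 -0.2684  0.1331] lat -0.0035
263.3 160.9 [ 0.6531 -0.2684  0.0957] lat -0.0033
263.6 168.2 [ 0.653  -0.2684  0.0588] lat -0.0034
t 0.1 p [0.24   0.4946 0.2448] yaw 154.12 F [-0.3 -0.8 -0.5] w 0.0855 0.0
dp [-1.6382, -0.599, 0.3398] rot [-0.0003, 0.0002, 0.4479]
dp [-1.6383, -0.5985, 0.9038] rot [-0.0003, 0.0002, 0.4479]
```

```bash
python3 -m crank '{"dp":[[-0.2,-0.07,0],[-0.4,-0.15,0],[-0.6,-0.22,0],[-0.82,-0.3,0.05],[-0.82,-0.3,0.05]],"rot":[[0,0,0.05],[0,0,0.1],[0,0,0.15],[0,0,0.2],[0,0,0.224]],"jaw":[85,85,85,85,85]}'; python3 -c "
from h import *
plan(([.543,.181,.13],73.5))"
```

```text
time_s: 0.72
ee_pos: [0.3935, 0.3351, 0.2318]
tcp_rot: [0.549, 0.836, -0.001, -0.0]
force: [0.3, 0.5, 0.1]
grip_width: 0.085
gripper_force: 0.0
t 0.72 p [0.3935 0.3351 0.2318] yaw 113.34 F [0.3 0.5 0.1] w 0.085 0.0
dp [-0.8025, 0.3054, 0.4073] rot [-0.0004, 0.0004, 0.2213]
```

```bash
python3 -m crank '{"dp":[[-0.2,0.08,0.1],[-0.4,0.15,0.2],[-0.6,0.23,0.3],[-0.8025,0.3054,0.4073],[-0.8025,0.3054,0.4073]],"rot":[[0,0,0.05],[0,0,0.1],[0,0,0.16],[0,0,0.2213],[0,0,0.2213]],"jaw":[70,70,70,70,70]}'; python3 -c "
from h import *
im,d,K,T=grab('top'); cv2.imwrite('pics/t1.png',cv2.resize(im[130:270,140:320],None,fx=4,fy=4))
plan(([.543,.181,.06],73.5),([.543,.181,.019],73.5))"
```

```text
time_s: 1.35
ee_pos: [0.5433, 0.1823, 0.1286]
tcp_rot: [0.801, 0.599, -0.002, -0.001]
force: [-0.7, 0.8, 0.4]
grip_width: 0.0698
gripper_force: 0.0
t 1.4 p [0.5426 0.1838 0.1297] yaw 73.82 F [0.1 1.1 1.2] w 0.0701 0.0
dp [-0.0102, 0.0051, 0.2789] rot [-0.0007, 0.0004, 0.0018]
dp [-0.01, 0.0055, 0.4429] rot [-0.0007, 0.0004, 0.0018]
```

```bash
python3 -m crank '{"dp":[[-0.01,0.005,0.15],[-0.01,0.005,0.28],[-0.01,0.005,0.37],[-0.01,0.005,0.443],[-0.01,0.005,0.443]],"rot":[[0,0,0.002],[0,0,0.002],[0,0,0.002],[0,0,0.002],[0,0,0.002]],"jaw":[60,60,60,60,60]}'; python3 -m crank '{"dp":[[0,0,0],[0,0,0],[0,0,0],[0,0,0],[0,0,0]],"rot":[[0,0,0],[0,0,0],[0,0,0],[0,0,0],[0,0,0]],"jaw":[20,20,15,15,15]}'; python3 -c "
from h import *
plan(([.543,.181,.019],73.5))"
```

```text
time_s: 2.02
ee_pos: [0.5423, 0.1828, 0.0196]
tcp_rot: [0.8, 0.6, -0.001, -0.0]
force: [-0.6, -0.2, 0.1]
grip_width: 0.0599
gripper_force: 0.0
time_s: 2.65
ee_pos: [0.5438, 0.1825, 0.0214]
tcp_rot: [0.801, 0.599, 0.001, 0.0]
force: [-0.8, 0.1, 7.1]
grip_width: 0.023
gripper_force: 59.9
t 2.65 p [0.5438 0.1825 0.0214] yaw 73.59 F [-0.8  0.1  7.1] w 0.023 59.9
dp [-0.0068, -0.0013, 0.0096] rot [0.0005, -0.0003, 0.0005]
```

```bash
python3 -m crank '{"dp":[[0,0,-0.1],[0,0,-0.3],[0,0,-0.5],[0,0,-0.62],[0,0,-0.62]],"rot":[[0,0,0],[0,0,0],[0,0,0],[0,0,0],[0,0,0]],"jaw":[0,0,0,0,0]}'; python3 -c "
from h import *
plan(([.6,.0,.17],80),([.658,-.140,.15],87.6))"
```

```text
time_s: 3.28
ee_pos: [0.5438, 0.1825, 0.177]
tcp_rot: [0.801, 0.599, 0.002, 0.001]
force: [-0.3, -0.1, -5.2]
grip_width: 0.0229
gripper_force: 60.0
t 3.27 p [0.5438 0.1825 0.177 ] yaw 73.6 F [-0.3 -0.1 -5.2] w 0.0229 60.0
dp [-0.637, 0.4216, 0.0282] rot [0.0011, -0.0006, -0.0355]
dp [-1.1089, 0.802, 0.1085] rot [0.0011, -0.0005, -0.0778]
```

```bash
python3 -m crank '{"dp":[[-0.12,0.08,0],[-0.3,0.2,0.01],[-0.45,0.3,0.02],[-0.6,0.4,0.03],[-0.637,0.4216,0.03]],"rot":[[0,0,-0.01],[0,0,-0.02],[0,0,-0.03],[0,0,-0.0355],[0,0,-0.0355]],"jaw":[0,0,0,0,0]}'; python3 -c "
from h import *
plan(([.658,-.140,.14],87.6))"
```

```text
time_s: 3.9
ee_pos: [0.5987, -0.0025, 0.1652]
tcp_rot: [0.767, 0.642, -0.001, -0.001]
force: [-0.0, 0.7, -5.6]
grip_width: 0.0231
gripper_force: 60.0
t 3.9 p [ 0.5987 -0.0025  0.1652] yaw 79.85 F [-0.   0.7 -5.6] w 0.0231 60.0
dp [-0.4996, 0.3309, 0.1] rot [-0.001, 0.0001, -0.0431]
```

```bash
python3 -m crank '{"dp":[[-0.12,0.08,0.02],[-0.25,0.165,0.05],[-0.38,0.25,0.08],[-0.46,0.305,0.1],[-0.5,0.331,0.1]],"rot":[[0,0,-0.01],[0,0,-0.02],[0,0,-0.03],[0,0,-0.043],[0,0,-0.043]],"jaw":[0,0,0,0,0]}'; python3 -m crank '{"dp":[[0,0,0],[0,0,0],[0,0,0],[0,0,0],[0,0,0]],"rot":[[0,0,0],[0,0,0],[0,0,0],[0,0,0],[0,0,0]],"jaw":[0,0,0,0,0]}'; cat > look.py <<'E'
from h import *
import sys
plan()
s=read_state();p=np.array(s["ee_pos"]);X=R.from_quat(s["tcp_rot"]).as_matrix()
W=[]
for n in("top","side"):
    im,d,K,T=grab(n); np.savez(f"{n}_{sys.argv[1]}.npz",im=im,d=d,K=K,T=T)
    q=(cloud(d,K,T).reshape(-1,3)-p)@X; q=q[~np.isnan(q[:,0])]   # tool frame: x front, z down
    b=q[(abs(q[:,1])<.03)&(q[:,0]>.03)&(q[:,0]<.1)&(q[:,2]>-.025)&(q[:,2]<-.008)]
    pl=q[(abs(q[:,1])<.03)&(q[:,0]<-.06)&(q[:,0]>-.1)&(q[:,2]<-.08)&(q[:,2]>-.095)]
    k=np.polyfit(b[:,0],b[:,2],1) if len(b)>5 else None; l=np.polyfit(b[:,0],b[:,1],1) if len(b)>5 else None
    print(n,"bar",len(b),"pitch z(x)",k,"y(x)",l,"y mid",b[:,1].mean().round(4),"plate",len(pl),pl.mean(0).round(4),pl[:,0].min().round(4),pl[:,0].max().round(4), pl[:,2].min().round(4))
im,d,K,T=grab("side") if len(sys.argv)>2 else (None,)*4
if im is not None: cv2.imwrite(f"pics/{sys.argv[1]}.png",cv2.resize(im[95:245,220:370],None,fx=4,fy=4,interpolation=cv2.INTER_CUBIC))
E
python3 look.py a v; python3 -c "
from h import *
plan(([.658,-.140,.13],87.6))"
```

```text
time_s: 4.53
ee_pos: [0.6584, -0.1378, 0.1405]
tcp_rot: [0.721, 0.693, -0.001, -0.001]
force: [-0.2, 0.5, -5.0]
grip_width: 0.0231
gripper_force: 60.0
time_s: 5.15
ee_pos: [0.659, -0.1375, 0.1428]
tcp_rot: [0.721, 0.693, 0.0, 0.0]
force: [-0.3, 0.3, -4.7]
grip_width: 0.0233
gripper_force: 60.1
t 5.15 p [ 0.659  -0.1375  0.1428] yaw 87.74 F [-0.3  0.3 -4.7] w 0.0233 60.1
top bar 60 pitch z(x) [-0.00953293 -0.01344401] y(x) [-0.12452979  0.00993068] y mid -0.0013 plate 15 [-0.087  -0.0052 -0.0862] -0.0972 -0.0826 -0.0899
t 5.25 p [ 0.659  -0.1376  0.1428] yaw 87.73 F [-0.5 -0.7 -5.2] w 0.0232 60.1
dp [-0.0098, -0.0037, 0.0512] rot [0.0, 0.0, 0.0007]look.py:12: RuntimeWarning: Mean of empty slice.
  print(n,"bar",len(b),"pitch z(x)",k,"y(x)",l,"y mid",b[:,1].mean().round(4),"plate",len(pl),pl.mean(0).round(4),pl[:,0].min().round(4),pl[:,0].max().round(4), pl[:,2].min().round(4))
  ret = um.true_divide(
Traceback (most recent call last):
  File "look.py", line 12, in <module>
    print(n,"bar",len(b),"pitch z(x)",k,"y(x)",l,"y mid",b[:,1].mean().round(4),"plate",len(pl),pl.mean(0).round(4),pl[:,0].min().round(4),pl[:,0].max().round(4), pl[:,2].min().round(4))
                                                                                                                    ~~~~~~~~~~~^^
ValueError: zero-size array to reduction operation minimum which has no identity
```

```bash
python3 - <<'E'
from h import *
z=np.load("top_a.npz");s=np.load("side_a.npz") if __import__("os").path.exists("side_a.npz") else None
a=cv2.resize(z["im"][110:260,250:400],(400,400),interpolation=cv2.INTER_CUBIC)
b=cv2.resize(s["im"][80:280,200:400],(400,400),interpolation=cv2.INTER_CUBIC)
cv2.imwrite("pics/a2.png",np.hstack([a,b]))
W=cloud(z["d"],z["K"],z["T"])
for lo,hi,n in((.147,.162,"bar top"),(.17,.18,"stop"),(.222,.24,"plate top")):
    q=W[(W[...,0]>.6)&(W[...,0]<.72)&(W[...,1]>-.25)&(W[...,1]<.0)&(W[...,2]>lo)&(W[...,2]<hi)]
    if len(q)<5: print(n,len(q)); continue
    if n=="bar top":
        m=cv2.fitLine((q[:,:2]).astype(np.float32),cv2.DIST_HUBER,0,.001,.001).ravel(); print("line",m,np.degrees(np.arctan2(m[1],m[0])))
    rc=cv2.minAreaRect((q[:,:2]*1000).astype(np.float32));print(n,len(q),np.round(rc[0]),np.round(rc[1]),rc[2],np.median(q,0).round(4),q.min(0).round(3),q.max(0).round(3))
E
```

```text
line [ 0.04226327  0.9991065   0.66146547 -0.05068824] 87.57777
bar top 85 [ 661. -130.] [207.  25.] 89.3818588256836 [ 0.6617 -0.0435  0.1567] [ 0.65  -0.233  0.148] [ 0.675 -0.026  0.162]
stop 16 [ 653. -102.] [156.  21.] 82.70952606201172 [ 0.6626 -0.0292  0.1759] [ 0.652 -0.181  0.172] [ 0.673 -0.026  0.178]
plate top 19 [ 650. -227.] [15. 17.] 87.0911636352539 [ 0.652  -0.223   0.2285] [ 0.641 -0.235  0.222] [ 0.658 -0.22   0.233]
```

View pics/a2.png

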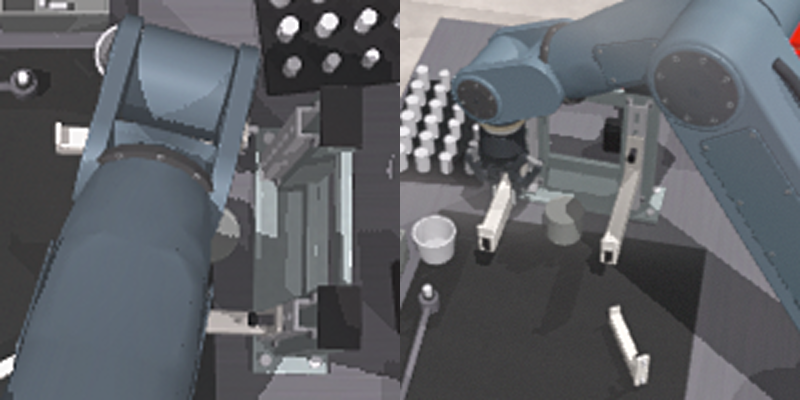

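The left half (top camera) shows the held arm emerging under the wrist, square to the empty post. The right half (side camera) shows it level and parallel to the fitted arm. The tongues are about 33 mm short of the strip, so I approach in small steps with a force check.

```bash
cat > chk.py <<'E'
import sys
from h import *
s=read_state(); X=R.from_quat(s["tcp_rot"]).as_matrix(); F=X.T@(np.array(s["force"])-[-.3,.2,-5.2]); M=X.T@np.array(s["moment"])
lim=float(sys.argv[1]); f=np.array([.0425,.999,0]); p=np.array(s["ee_pos"])
rv=(pose(87.6).inv()*R.from_quat(s["tcp_rot"])).as_rotvec()*1000
print(round(s["time_s"],1),"dist",round(f@(p-np.array([.653,-.2684,0]))*1000,1),"lat",round(np.array([.999,-.0425,0])@(p-np.array([.653,-.2684,0]))*1000,1),"z",round(p[2]*1000,1),"Ftool",F.round(1),"M",M.round(2),"rv mrad",rv.round(0))
sys.exit(int(np.linalg.norm(F)>lim))
E
python3 chk.py 5
python3 -m crank '{"dp":[[-0.02,0,0.01],[-0.04,0,0.025],[-0.06,0,0.04],[-0.08,0,0.045],[-0.1,0,0.045]],"rot":[[0,0,0.0007],[0,0,0.0007],[0,0,0.0007],[0,0,0.0007],[0,0,0.0007]],"jaw":[0,0,0,0,0]}' >/dev/null; python3 chk.py 5
python3 -m crank '{"dp":[[0,0,0],[0,0,0],[0,0,0],[0,0,0],[0,0,0]],"rot":[[0,0,0],[0,0,0],[0,0,0],[0,0,0],[0,0,0]],"jaw":[0,0,0,0,0]}' >/dev/null; python3 chk.py 5
```

```text
5.2 dist 130.9 lat 0.4 z 142.8 Ftool [-0.9 -0.1 -0. ] M [-0.01  0.13  0.03] rv mrad [-0. -0. -2.]
5.9 dist 105.4 lat 0.5 z 131.3 Ftool [-0.2  0.1 -0.6] M [0.01 0.09 0.02] rv mrad [0. 0. 0.]
6.5 dist 105.9 lat 0.5 z 131.5 Ftool [ 0.2  0.4 -0.6] M [ 0.01  0.13 -0.02] rv mrad [ 0. -0. -0.]
```

```bash

python3 -m crank '{"dp":[[-0.004,0,0],[-0.008,0,0],[-0.012,0,0],[-0.016,0,0],[-0.016,0,0]],"rot":[[0,0,0],[0,0,0],[0,0,0],[0,0,0],[0,0,0]],"jaw":[0,0,0,0,0]}' >/dev/null; python3 chk.py 3 && 
python3 -m crank '{"dp":[[-0.002,0,0],[-0.004,0,0],[-0.006,0,0],[-0.008,0,0],[-0.008,0,0]],"rot":[[0,0,0],[0,0,0],[0,0,0],[0,0,0],[0,0,0]],"jaw":[0,0,0,0,0]}' >/dev/null; python3 chk.py 3 && 
python3 -m crank '{"dp":[[-0.002,0,0],[-0.004,0,0],[-0.006,0,0],[-0.008,0,0],[-0.008,0,0]],"rot":[[0,0,0],[0,0,0],[0,0,0],[0,0,0],[0,0,0]],"jaw":[0,0,0,0,0]}' >/dev/null; python3 chk.py 3 && 
python3 -m crank '{"dp":[[-0.002,0,0],[-0.004,0,0],[-0.006,0,0],[-0.008,0,0],[-0.008,0,0]],"rot":[[0,0,0],[0,0,0],[0,0,0],[0,0,0],[0,0,0]],"jaw":[0,0,0,0,0]}' >/dev/null; python3 chk.py 3 && 
python3 -m crank '{"dp":[[-0.002,0,0],[-0.004,0,0],[-0.006,0,0],[-0.008,0,0],[-0.008,0,0]],"rot":[[0,0,0],[0,0,0],[0,0,0],[0,0,0],[0,0,0]],"jaw":[0,0,0,0,0]}' >/dev/null; python3 chk.py 3
```

```text
7.1 dist 101.8 lat 0.5 z 131.5 Ftool [-0.  -0.4 -0.2] M [-0.01  0.13  0.01] rv mrad [ 0. -0.  0.]
7.8 dist 99.8 lat 0.5 z 131.4 Ftool [ 0.3 -0.1 -0.4] M [-0.01  0.1  -0.01] rv mrad [ 0. -0. -0.]
8.4 dist 97.8 lat 0.5 z 131.5 Ftool [-0.5 -0.3  0.1] M [-0.02  0.1  -0.06] rv mrad [ 0. -0. -0.]
9.0 dist 95.8 lat 0.5 z 131.4 Ftool [0.1 0.8 0.5] M [0.02 0.16 0.01] rv mrad [ 0.  0. -0.]
9.6 dist 94.0 lat 0.5 z 131.4 Ftool [ 2.1 -0.3 -0.3] M [ 0.02  0.26 -0.07] rv mrad [ 0.  0. -0.]
```

```bash

python3 -m crank '{"dp":[[-0.001,0,0],[-0.002,0,0],[-0.003,0,0],[-0.004,0,0],[-0.004,0,0]],"rot":[[0,0,0],[0,0,0],[0,0,0],[0,0,0],[0,0,0]],"jaw":[0,0,0,0,0]}' >/dev/null; python3 chk.py 8 && 
python3 -m crank '{"dp":[[-0.001,0,0],[-0.002,0,0],[-0.003,0,0],[-0.004,0,0],[-0.004,0,0]],"rot":[[0,0,0],[0,0,0],[0,0,0],[0,0,0],[0,0,0]],"jaw":[0,0,0,0,0]}' >/dev/null; python3 chk.py 8
```

```text
10.2 dist 92.9 lat 0.5 z 131.4 Ftool [3.4 0.2 0.1] M [ 0.01  0.55 -0.04] rv mrad [ 0.  0. -0.]
10.9 dist 91.9 lat 0.5 z 131.4 Ftool [ 3.6 -0.6  1. ] M [ 0.    0.67 -0.02] rv mrad [ 0.  0. -0.]
```

```bash

python3 -m crank '{"dp":[[-0.001,0,0],[-0.002,0,0],[-0.003,0,0],[-0.004,0,0],[-0.004,0,0]],"rot":[[0,0,0],[0,0,0],[0,0,0],[0,0,0],[0,0,0]],"jaw":[0,0,0,0,0]}' >/dev/null; python3 chk.py 8 ; cat > look2.py <<'E'
from h import *
import sys
s=read_state();p=np.array(s["ee_pos"]);X=R.from_quat(s["tcp_rot"]).as_matrix()
def f(n,z):
    q=(cloud(z["d"],z["K"],z["T"]).reshape(-1,3)-p)@X
    b=q[(abs(q[:,1]+.001)<.009)&(q[:,0]>.075)&(q[:,0]<.125)&(q[:,2]>-.05)&(q[:,2]<.03)]
    t=b[(b[:,2]>-.022)&(b[:,2]<-.006)]; 
    print(n,"bar-top z",np.median(t[:,2]).round(4),len(t),"stop top",np.sort(b[:,2])[:6].mean().round(4),"front x",np.sort(b[:,0])[-6:].mean().round(4))
im,d,K,T=grab("top"); z=dict(d=d,K=K,T=T,im=im); np.savez("top_b.npz",**z); f("top now",z)
im,d,K,T=grab("side"); z=dict(d=d,K=K,T=T,im=im); np.savez("side_b.npz",**z); f("side now",z)
p=np.array([.659,-.1375,.1428]); f("top before",np.load("top_a.npz")); f("side before",np.load("side_a.npz"))
E
python3 look2.py
```

```text
11.5 dist 90.9 lat 0.5 z 131.4 Ftool [3.9 0.5 1.7] M [-0.    0.76  0.04] rv mrad [ 0.  0. -0.]
top now bar-top z -0.014 65 stop top -0.0358 front x 0.111
side now bar-top z -0.0149 45 stop top -0.0349 front x 0.1189
top before bar-top z -0.014 57 stop top -0.0345 front x 0.1111
side before bar-top z -0.0155 40 stop top -0.0365 front x 0.1183
```

```bash

python3 -m crank '{"dp":[[-0.001,0,0],[-0.002,0,0],[-0.003,0,0],[-0.004,0,0],[-0.004,0,0]],"rot":[[0,0,0],[0,0,0],[0,0,0],[0,0,0],[0,0,0]],"jaw":[0,0,0,0,0]}' >/dev/null; python3 chk.py 8 && 
python3 -m crank '{"dp":[[-0.001,0,0],[-0.002,0,0],[-0.003,0,0],[-0.004,0,0],[-0.004,0,0]],"rot":[[0,0,0],[0,0,0],[0,0,0],[0,0,0],[0,0,0]],"jaw":[0,0,0,0,0]}' >/dev/null; python3 chk.py 8; python3 look2.py | head -2
```

```text
12.2 dist 89.9 lat 0.5 z 131.4 Ftool [4.5 1.4 1.5] M [ 0.01  0.84 -0.06] rv mrad [ 0.  0. -0.]
12.8 dist 89.2 lat 0.5 z 131.4 Ftool [6.6 0.4 1.2] M [0.03 1.04 0.04] rv mrad [ 0.  1. -0.]
top now bar-top z -0.0147 67 stop top -0.0361 front x 0.1116
side now bar-top z -0.0163 43 stop top -0.0363 front x 0.1192
```

```bash

python3 -m crank '{"dp":[[0,0,0.003],[0,0,0.006],[0,0,0.009],[0,0,0.012],[0,0,0.012]],"rot":[[0,0,0],[0,0,0],[0,0,0],[0,0,0],[0,0,0]],"jaw":[0,0,0,0,0]}' >/dev/null; python3 chk.py 12 && 
python3 -m crank '{"dp":[[0,0,0.001],[0,0,0.002],[0,0,0.003],[0,0,0.004],[0,0,0.004]],"rot":[[0,0,0],[0,0,0],[0,0,0],[0,0,0],[0,0,0]],"jaw":[0,0,0,0,0]}' >/dev/null; python3 chk.py 12 &&
python3 -m crank '{"dp":[[0,0,0.001],[0,0,0.002],[0,0,0.003],[0,0,0.004],[0,0,0.004]],"rot":[[0,0,0],[0,0,0],[0,0,0],[0,0,0],[0,0,0]],"jaw":[0,0,0,0,0]}' >/dev/null; python3 chk.py 12
```

```text
13.6 dist 89.0 lat 1.0 z 129.6 Ftool [ 7.9 -1.9 -5.4] M [0.24 0.52 0.19] rv mrad [-1. -0. -0.]
14.2 dist 88.9 lat 1.0 z 128.8 Ftool [ 7.7 -1.7 -6.8] M [0.29 0.47 0.2 ] rv mrad [-2. -1. -0.]
14.8 dist 88.9 lat 1.1 z 127.9 Ftool [ 8.6 -2.  -7.2] M [0.36 0.36 0.21] rv mrad [-2. -1. -0.]
```

```bash

python3 -m crank '{"dp":[[0,-0.001,0],[0,-0.002,0],[0,-0.003,0],[0,-0.004,0],[0,-0.004,0]],"rot":[[0,0,0],[0,0,0],[0,0,0],[0,0,0],[0,0,0]],"jaw":[0,0,0,0,0]}' >/dev/null; python3 chk.py 14 && 
python3 -m crank '{"dp":[[0,0,0.001],[0,0,0.002],[0,0,0.003],[0,0,0.004],[0,0,0.004]],"rot":[[0,0,0],[0,0,0],[0,0,0],[0,0,0],[0,0,0]],"jaw":[0,0,0,0,0]}' >/dev/null; python3 chk.py 14; python3 look2.py|head -2
```

```text
15.4 dist 89.0 lat 0.6 z 127.9 Ftool [ 7.3  2.3 -5.3] M [-0.18  0.55 -0.15] rv mrad [-3. -1. -1.]
16.1 dist 89.0 lat 0.4 z 126.8 Ftool [ 7.6  1.7 -5.2] M [-0.08  0.55 -0.09] rv mrad [-3. -1. -1.]
top now bar-top z -0.014 64 stop top -0.0336 front x 0.1122
side now bar-top z -0.0147 39 stop top -0.0343 front x 0.119
```

```bash

python3 -m crank '{"dp":[[0,0.001,0.0015],[0,0.001,0.003],[0,0.001,0.0045],[0,0.001,0.006],[0,0.001,0.006]],"rot":[[0,0,0],[0,0,0],[0,0,0],[0,0,0],[0,0,0]],"jaw":[0,0,0,0,0]}' >/dev/null; python3 chk.py 14 && 
python3 -m crank '{"dp":[[0,0,0.0015],[0,0,0.003],[0,0,0.0045],[0,0,0.006],[0,0,0.006]],"rot":[[0,0,0],[0,0,0],[0,0,0],[0,0,0],[0,0,0]],"jaw":[0,0,0,0,0]}' >/dev/null; python3 chk.py 14 &&
python3 -m crank '{"dp":[[0,0,0.0015],[0,0,0.003],[0,0,0.0045],[0,0,0.006],[0,0,0.006]],"rot":[[0,0,0],[0,0,0],[0,0,0],[0,0,0],[0,0,0]],"jaw":[0,0,0,0,0]}' >/dev/null; python3 chk.py 14
```

```text
16.8 dist 88.7 lat 0.5 z 125.0 Ftool [ 5.9  0.1 -4.6] M [ 0.03  0.41 -0.07] rv mrad [-2. -1. -0.]
17.4 dist 88.7 lat 0.5 z 123.5 Ftool [ 4.8  0.4 -4.4] M [-0.06  0.37 -0.02] rv mrad [-2. -1. -0.]
18.1 dist 88.7 lat 0.4 z 122.0 Ftool [ 5.9  0.5 -4. ] M [-0.05  0.37  0.02] rv mrad [-2. -1. -0.]
```

```bash

python3 -m crank '{"dp":[[0,0,0.0015],[0,0,0.003],[0,0,0.0045],[0,0,0.006],[0,0,0.006]],"rot":[[0,0,0],[0,0,0],[0,0,0],[0,0,0],[0,0,0]],"jaw":[0,0,0,0,0]}' >/dev/null; python3 chk.py 9 && 
python3 -m crank '{"dp":[[0,0,0.001],[0,0,0.002],[0,0,0.003],[0,0,0.004],[0,0,0.004]],"rot":[[0,0,0],[0,0,0],[0,0,0],[0,0,0],[0,0,0]],"jaw":[0,0,0,0,0]}' >/dev/null; python3 chk.py 9 &&
python3 -m crank '{"dp":[[0,0,0.001],[0,0,0.002],[0,0,0.003],[0,0,0.004],[0,0,0.004]],"rot":[[0,0,0],[0,0,0],[0,0,0],[0,0,0],[0,0,0]],"jaw":[0,0,0,0,0]}' >/dev/null; python3 chk.py 9 &&
python3 -m crank '{"dp":[[0,0,0.001],[0,0,0.002],[0,0,0.003],[0,0,0.004],[0,0,0.004]],"rot":[[0,0,0],[0,0,0],[0,0,0],[0,0,0],[0,0,0]],"jaw":[0,0,0,0,0]}' >/dev/null; python3 chk.py 9 
```

```text
18.7 dist 88.7 lat 0.4 z 120.4 Ftool [ 4.4  0.3 -3. ] M [-0.02  0.41 -0.06] rv mrad [-2. -1. -0.]
19.3 dist 88.7 lat -0.2 z 118.5 Ftool [-0.8  0.  -1. ] M [-0.01  0.14 -0.05] rv mrad [-0. -0. -0.]
19.9 dist 88.7 lat -0.1 z 117.8 Ftool [-1.2 -1.5 -5.9] M [ 0.2  -0.41  0.1 ] rv mrad [-1. -0. -0.]
20.6 dist 88.6 lat 0.1 z 117.2 Ftool [ -1.4  -3.  -12.5] M [ 0.43 -0.72  0.22] rv mrad [-1. -1. -0.]
```

```bash

python3 -m crank '{"dp":[[0,0,-0.002],[0,0,-0.004],[0,0,-0.006],[0,0,-0.006],[0,0,-0.006]],"rot":[[0,0,0],[0,0,0],[0,0,0],[0,0,0],[0,0,0]],"jaw":[0,0,0,0,0]}' >/dev/null; python3 chk.py 9 ;
python3 -m crank '{"dp":[[0,0,0],[0,0,0],[0,0,0],[0,0,0],[0,0,0]],"rot":[[0,0,0],[0,0,0],[0,0,0],[0,0,0],[0,0,0]],"jaw":[26,32,40,50,60]}' ; python3 chk.py 9;python3 -m crank '{"dp":[[0,0,0],[0,0,0],[0,0,0],[0,0,0],[0,0,0]],"rot":[[0,0,0],[0,0,0],[0,0,0],[0,0,0],[0,0,0]],"jaw":[60,60,60,60,60]}' |tail -2; python3 look2.py|head -2
```

```text
21.2 dist 88.8 lat -0.2 z 117.8 Ftool [-1.3 -0.1 -5.2] M [-0.02 -0.63 -0.  ] rv mrad [ 0. -0. -0.]
time_s: 21.8
ee_pos: [0.6565, -0.1796, 0.1179]
tcp_rot: [0.722, 0.692, -0.0, -0.0]
force: [-0.4, 0.0, -1.1]
grip_width: 0.0601
gripper_force: 0.0
21.8 dist 88.9 lat -0.2 z 117.9 Ftool [-0.2 -0.1 -4.1] M [ 0.01 -0.04  0.05] rv mrad [ 0.  0. -0.]
grip_width: 0.0599
gripper_force: 0.0
top now bar-top z -0.0127 68 stop top -0.0296 front x 0.112
side now bar-top z -0.0131 43 stop top -0.0307 front x 0.1183
```

```bash

python3 -m crank '{"dp":[[0,0,-0.06],[0,0,-0.2],[0,0,-0.4],[0,0,-0.55],[0,0,-0.6]],"rot":[[0,0,0],[0,0,0],[0,0,0],[0,0,0],[0,0,0]],"jaw":[65,65,65,65,65]}'|tail -3;
python3 -m crank '{"dp":[[0.2,-0.1,0],[0.4,-0.2,0],[0.6,-0.35,0],[0.8,-0.5,0],[0.8,-0.5,0]],"rot":[[0,0,0],[0,0,0],[0,0,0],[0,0,0],[0,0,0]],"jaw":[65,65,65,65,65]}'|tail -3;  python3 - <<'E'
from h import *
z={}
for n in("top","side"):
    im,d,K,T=grab(n); W=cloud(d,K,T)
    for nm,x0,x1 in(("free",.63,.69),("taken",.43,.49)):
        q=W[(W[...,0]>x0)&(W[...,0]<x1)&(W[...,1]>-.24)&(W[...,1]<-.03)&(W[...,2]>.12)&(W[...,2]<.14)]
        if len(q)<20: print(n,nm,len(q)); continue
        rc=cv2.minAreaRect((q[:,:2]*1000).astype(np.float32)); k=np.polyfit(q[:,1],q[:,2],1)
        pl=W[(W[...,0]>x0)&(W[...,0]<x1)&(W[...,1]>-.29)&(W[...,1]<-.25)&(W[...,2]>.196)&(W[...,2]<.212)]
        m=cv2.fitLine((q[:,:2]).astype(np.float32),cv2.DIST_HUBER,0,.001,.001).ravel()
        print(n,nm,len(q),np.round(rc[0]),np.round(rc[1]),"yaw",np.degrees(np.arctan2(m[1],m[0])).round(2),"slope",k[0].round(4),"z@rear",np.polyval(k,-.25).round(4),"tip y",q[:,1].max().round(4))
    z[n]=im
cv2.imwrite("pics/end.png",np.hstack([cv2.resize(z["top"][110:260,250:400],(400,400),interpolation=cv2.INTER_CUBIC),cv2.resize(z["side"][90:220,220:350],(400,400),interpolation=cv2.INTER_CUBIC)]))
E
```

```text
force: [0.4, -0.8, -0.4]
grip_width: 0.065
gripper_force: 0.0
force: [0.7, -1.1, 0.5]
grip_width: 0.0648
gripper_force: 0.0
top free 463 [ 657. -154.] [173.  26.] yaw 87.09 slope -0.0181 z@rear 0.1323 tip y -0.067
top taken 476 [ 463. -149.] [179.  24.] yaw 86.41 slope -0.0001 z@rear 0.1323 tip y -0.0595
side free 171 [ 657. -149.] [182.  26.] yaw 88.27 slope -0.0134 z@rear 0.1321 tip y -0.058
side taken 289 [ 463. -146.] [183.  24.] yaw 86.54 slope -0.0119 z@rear 0.1336 tip y -0.0539
```

View pics/end.png

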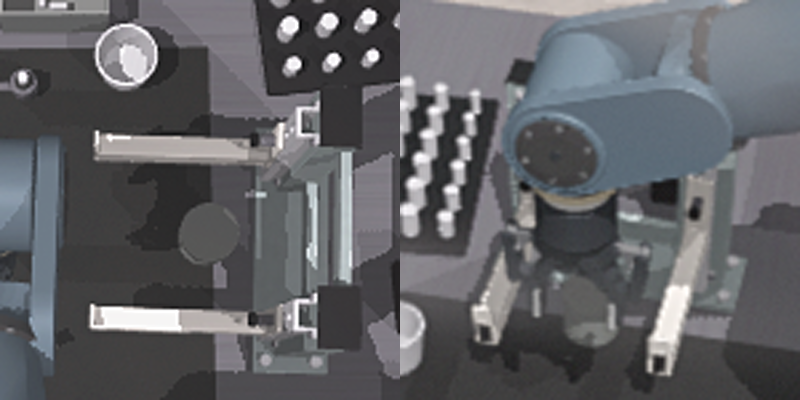

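The final view shows the fitted arm on the empty post, parallel to the other one and at the same height. It droops about 18 mrad, and the tin and cup have not moved. The push from the pin's spring vanished at the bottom, so the pin has snapped out.

```bash
python3 -c "
from h import *
print(r.sign_off())"
```

```text
the job is handed in; nothing more can be done
None
```

The loose arm is fitted on the empty post, level with the other arm and released, and the job is handed in. By feel it is fully down with its pin snapped out; I did not measure the pin itself, and the sign-off returned no verdict.

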